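# Release a checking fixture's ball-seated arm and hold it up

### The job

On the checking fixture, swing the hold-down lever into the notch marked by the pointed lug with the round pip (the middle one of three). Then pull the coupler's spring latch sideways by its upright tab, lift the hinged gauge arm off its ball with the latch still pulled, and raise it until the coupler is at least 60 mm above where it sat. Finish while holding the arm up there, steady and in the gripper, with the lever still in its marked notch and the supports, casting and dial indicator beside the fixture left alone.

Things in the scene. Friction and masses are not known exactly. Their poses are not given: they have to be found in the camera images.
- fixture: The checking fixture, fixed: aluminium base plate 150 x 310 x 20 mm carrying all below. Origin on the work surface; the plate spans x -85 to 65 mm. z is up; the gauge arm lies along y, from the hinge at y = -110 mm to the ball at y = +110 mm; lever and latch tab are on its -x side, which faces roughly to the robot.
- hinge_point (a point): On the gauge arm's hinge axis, which is level along the fixture's x; 75 mm above the work surface.
- gauge_arm (a joint): Angle of the hinged gauge arm (rad): 0 down on the ball, growing as the coupler end rises; stop at 1.0; 0.28 raises the coupler 60 mm. Steel bar 25 mm wide, 20 mm high, top 85 mm above the work surface when down; about 0.5 kg (varies) with coupler and latch, felt as about 3 N at the tab; it falls back if let go.
- coupler (a point): Middle of the coupler, the box-shaped socket (50 x 50 mm, its top 92 mm above the work surface when down) at the arm's free end, 220 mm from the hinge axis; when down it is over the centre of the 30 mm steel ball, which stands on a stud on the base.
- latch (a joint): How far the spring latch is pulled (m): 0 home, its fork under the ball; 0.028 at the stop. Slides along the fixture's -x (square to the arm); takes about 3 N to start, 8 N at the stop; springs back if let go. The fork is clear of the ball from about 0.018; until then the arm can hardly be lifted.
- latch_tab (a point): Grip point of the latch's upright steel tab: 12 mm thick along the fixture's x, 26 mm wide along its y; 121 mm above the work surface when the arm is down. Tab's top is 24 mm above this point; the coupler's top, close by on the +x side, 29 mm below. The arm carries the tab, so the arm is lifted by the pulled tab, which then swings in a circle about the hinge axis.
- lever (a joint): Angle of the hold-down lever (rad), counter-clockwise from above about its upright axis. Spring-ball notches between pairs of ridges at 0, 1.0 (marked; arm free; handle along the fixture's -x) and 2.0; each draws the lever in from within 0.1, elsewhere it stays put. Up to 5 N at the knob. Starts at 0 to 0.4. Near 0 and near 2 a dog of the lever lies across the arm and bars it from rising.
- lever_axis (a point): On the lever's upright axis, at the height of the middle of its knob (120 mm above the work surface).
- lever_knob (a point): Middle of the lever's upright round knob: 18 mm across, 44 mm tall, its top 142 mm and the lever bar's top 99 mm above the work surface; 78 mm from the lever's axis. At joint value q it lies from the axis in the direction (pi - 1 + q) rad, counter-clockwise from the fixture's x.
- support_a: Bystander: plain steel support cylinder, 34 mm across, 75 mm tall, standing; origin at the centre of its foot.
- support_b: Bystander: another such cylinder.
- casting: Bystander: open aluminium casting about 140 x 125 x 57 mm; origin at the centre of its underside.
- dial: Bystander: dial indicator lying on its back, 52 mm across, 16 mm thick, its stem reaching 67 mm along its x; origin under the dial's centre.

How it is judged:
By the outcome, as a careful person would: the job done as asked, in the order asked, and still so for the second after the job is handed in, while the arm keeps its last pose, push and grip.
It also fails if it takes over 51 s, if anything falls off the work surface, if the arm or the gripper's body presses on something with over 40 N, if the wrist force passes 120 N, or if a joint passes its speed limit or range.

### The arm

A 6-joint arm with a two-finger parallel gripper is mounted at the origin on the work surface. World frame = base frame: x ahead of the robot, y to its left, z up, the work surface at z = 0. Lengths are in mm, angles in degrees, forces in N, time in s.
With the tool pointing down it reaches from about 300 to 850 mm from the base axis. Payload 4.2 kg.
Tool frame: the origin (TCP) lies between the finger pads; the fingertips stand ahead of it and the grasp point (between the pads) lies 8 mm behind it (env.tip_reach is the x of the fingertips in the tool frame, in mm); x points along the fingers, y is the direction in which the jaws open and shut, and the axes are right-handed (so a half turn about x gives the same grasp; the last joint's range is limited). The gripper opens to 91 mm and grips with 3 to 60 N. Pads are 32 mm wide; open, the fingers measure 118 mm over their backs; the gripper's body (76 mm by 178 mm) begins 60 mm behind the grasp point.
Start: joints at [-67.666, 18.312, 89.639, -0, 72.044, -1.146], TCP at [229.099, -527.405, 224.976] pointing down, gripper open.
Joint ranges: [-177.97, 177.97], [-48.28, 115.42], [12.27, 149.76], [-77.06, 257.06], [2.81, 150.46], [-146.56, 146.56]. Speed limits (degrees/s): [147.25, 147.25, 180, 180, 180, 180].

### API

Orientations are given as [roll, pitch, yaw] about the fixed x, y, z axes, in that order (R = Rz(yaw) Ry(pitch) Rx(roll)).
In Python, from workcell import env, cams gives the robot as it stands.
- The arm moves only by the tool arm_command, never from a script. Its argument "deltas" is a list of rows, each a list of 3 entries, a list of its own where there are three numbers: the opening, from 0 (shut) to 1 (fully open), then the shift along the world's x, y, z in mm, then the turn about the world's z in rad. A call has 1 to 20 rows; each row is the pose to reach, as a shift and turn from the pose commanded when the call began; what a row does not reach only later rows make up. A row lasts 1/10 s, in which the tool goes at most 50 mm and 8.59 degrees, less where a joint would pass 70% of its speed; a pose out of reach is approached as far as the arm can. A call with a gripper value outside its range is refused whole. The fingers move at their own pace and stop on an object; "grip_force" is the grip in N (left out, the last holds). Time passes only in rows, so rows that repeat a pose let the fingers close. It gives the time, the measured TCP pose, the force and the opening at its end, in the units of the state.
- env.state(): the state, without advancing time (a new reading comes with each control period).
- cams.grab_frame(name): name is "scene" or "top" or "wrist"; returns a dict with "img" (400x640x3 uint8, red, green, blue), "K" (3x3 intrinsics, pixels), "dist" ([k1, k2, p1, p2, k3] as OpenCV has them; the pictures are not rectified), "rvec" (rotation vector, rad) and "tvec" (3), from world to camera coordinates, as OpenCV has them. Camera axes: x right, y down, z forward; pixel columns grow to the right and rows downward; lengths in mm; the calibration is good to about 2 mm. A picture is of the moment at which its call begins. There is no depth.
- env.job_done(): hands the job in, once; it reports no verdict.
Trained networks look in a picture, given as the dict that the camera call returned (one of the last four; its "shot" number tells which), for a name from the list of things; names that differ only in an ending like _2 or _b are one class to them, and where a whole thing is asked for, a point or a joint stands for the part that bears it (a point fixed in the world has none). Each returns a list of dicts, best first, with "conf" (0 to 1); they miss things now and then, are a little off and sometimes report something else, mostly with a low value. They report only what shows in the picture. A call takes as long as a camera call.
- cams.silhouettes(picture, name): "region" (400x640 bool, what is visible of it) and "centre" ([column, row] in pixels, amid what is visible of it).
The state is a dict: "time_s": time; "qpos": joint angles; "qvel": joint speeds; "effort": joint torques, N m; "ee_pos": TCP position; "ee_rot": TCP orientation; "force": force on the tool from outside, world axes, zero at the start; "torque": the same for the moment, N m; "gripper_width": finger opening in mm.
Only numpy, scipy, OpenCV 4.12 (cv2) and the standard library are available. Lean on these libraries where they do the work, as an engineer would, in place of code of your own. Each camera call takes 0.05 s, during which the arm holds its last target.

## Working session

There is one attempt and no reset: what is moved stays moved. The work goes in short steps, Python scripts to look and compute and a tool call to move; the robot and the scene stay as the last step left them, time stands still between calls to the robot, and variables do not carry over. Pictures are saved under pics/ and viewed, and the job is handed in when it is done.

Besides the shell and the picture viewer there is one more tool, called by a JSON object that holds its "op" and its "data", one argument or row to a line. arm_command: Moves the arm, as the interface text tells. Its arguments: {"type":"object","properties":{"deltas":{"type":"array","items":{"type":"array"}},"grip_force":{"type":"number"}},"required":["deltas"]}

```bash
mkdir -p pics; cat > h.py <<'E'
import numpy as np, cv2
from workcell import env, cams
def save(f,n): cv2.imwrite('pics/'+n, f['img'][:,:,::-1])
def ray(f,uv):
    R=cv2.Rodrigues(np.array(f['rvec'],float))[0]; t=np.array(f['tvec'],float).ravel()
    p=cv2.undistortPoints(np.array([[uv]],float),np.array(f['K'],float),np.array(f['dist'],float))[0,0]
    return -R.T@t, R.T@np.array([p[0],p[1],1.])
def atz(f,uv,z):
    c,d=ray(f,uv); return c+d*(z-c[2])/d[2]
def proj(f,P):
    return cv2.projectPoints(np.array(P,float).reshape(-1,3),np.array(f['rvec'],float),np.array(f['tvec'],float),np.array(f['K'],float),np.array(f['dist'],float))[0].reshape(-1,2)
E
python3 - <<'E'
from h import *
print(env.state(), env.tip_reach)
for n in ['scene','top']:
    f=cams.grab_frame(n); save(f,n+'1.png')
    for o in ['fixture','lever_knob','latch_tab','coupler','gauge_arm','support_a','casting','dial']:
        for r in cams.silhouettes(f,o)[:3]: print(n,o,round(r['conf'],2),np.round(r['centre'],1),r['region'].sum())
E
```

```text
{'time_s': 0.0, 'qpos': array([-6.76652985e+01,  1.83505401e+01,  8.97058045e+01,  1.19968944e-06,
        7.20440996e+01, -1.14623441e+00]), 'qvel': array([-0.01912383, -0.055192  , -0.09075304, -0.02319756, -0.03163635,
       -0.04310455]), 'effort': array([ 6.57786359e-05, -4.12461805e+01, -2.31969362e+01,  7.23748212e-02,
        4.55452956e-02, -1.66270465e-04]), 'ee_pos': array([ 228.91871545, -526.93815222,  224.13538196]), 'ee_rot': array([-91.14688504,  89.89955585, 112.33405049]), 'force': array([-0.16557654,  0.47870359,  0.08179962]), 'torque': array([-0.00035249, -0.00918464,  0.02354901]), 'gripper_width': 91.16104515742559} 11.0
scene fixture 0.88 [255.3 192.5] 6729
scene fixture 0.73 [369.4 215.9] 2769
scene lever_knob 0.97 [249.7 159.3] 493
scene lever_knob 0.7 [158.9 185.2] 442
scene lever_knob 0.38 [265.9 251.2] 516
scene latch_tab 0.7 [298.7 168.8] 241
scene coupler 0.94 [282.1 182.2] 1753
scene coupler 0.74 [256.2 189.3] 6746
scene gauge_arm 0.76 [279.1 184.7] 1865
scene support_a 0.85 [202.4 227.7] 511
scene support_a 0.78 [160.  185.9] 415
scene support_a 0.74 [257.4 190.7] 7123
scene casting 0.95 [370.4 218.6] 2876
scene dial 0.79 [269.2 247.8] 405
top fixture 0.86 [375.9 221.8] 6008
top fixture 0.22 [394.4 230.3] 343
top lever_knob 0.57 [394.8 228.5] 271
top lever_knob 0.42 [379.  219.3] 6163
top latch_tab 0.62 [342.2 234.3] 46
top coupler 0.71 [363.  215.9] 1156
top gauge_arm 0.57 [361.8 217.8] 1209
top support_a 0.71 [452.8 176.9] 206
top support_a 0.58 [383.8 153.2] 183
top support_a 0.36 [392.5 229.8] 312
top casting 0.76 [273.  243.1] 1882
top dial 0.82 [332.5 175. ] 286
top dial 0.25 [451.8 177.4] 222
```

View pics/scene1.png

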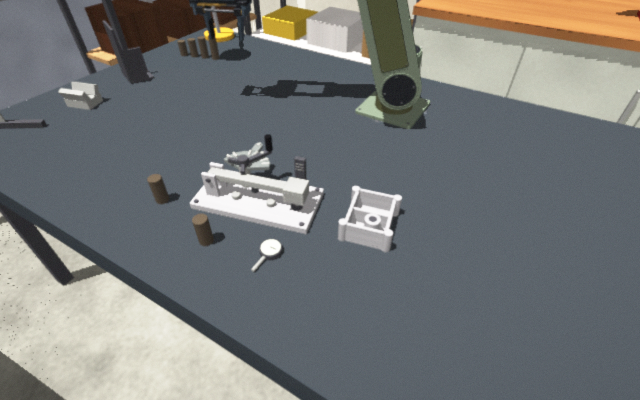

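View pics/top1.png

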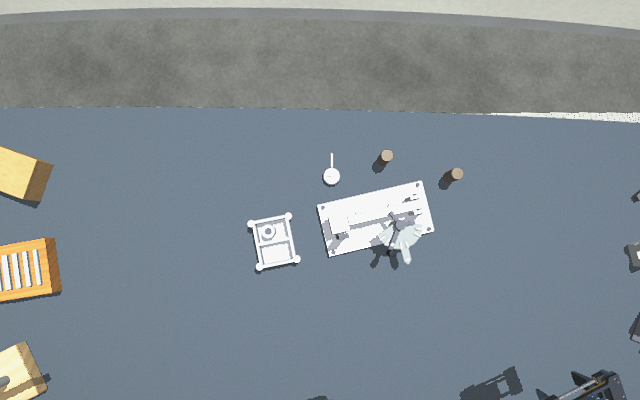

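Scene: the fixture is at about (255,192), with the knob at (268,143) and the tab at (300,168). Top: the plate corners show at about (318,205), (422,182), (434,232) and (330,256). I'll zoom in on both.

```bash
python3 - <<'E'
import cv2
a=cv2.imread('pics/top1.png')[165:275,300:450]; cv2.imwrite('pics/top1z.png',cv2.resize(a,None,fx=5,fy=5,interpolation=cv2.INTER_CUBIC))
a=cv2.imread('pics/scene1.png')[125:235,180:340]; cv2.imwrite('pics/scene1z.png',cv2.resize(a,None,fx=5,fy=5,interpolation=cv2.INTER_CUBIC))
E
```

```text
(no output)
```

View pics/top1z.png

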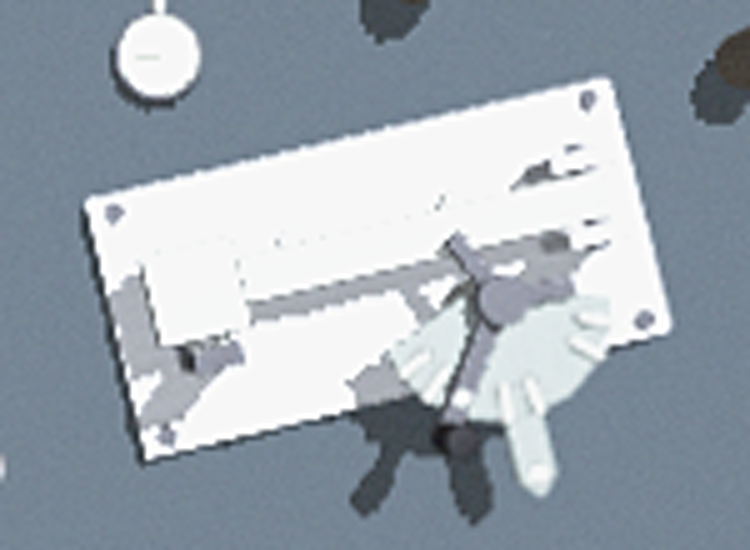

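View pics/scene1z.png

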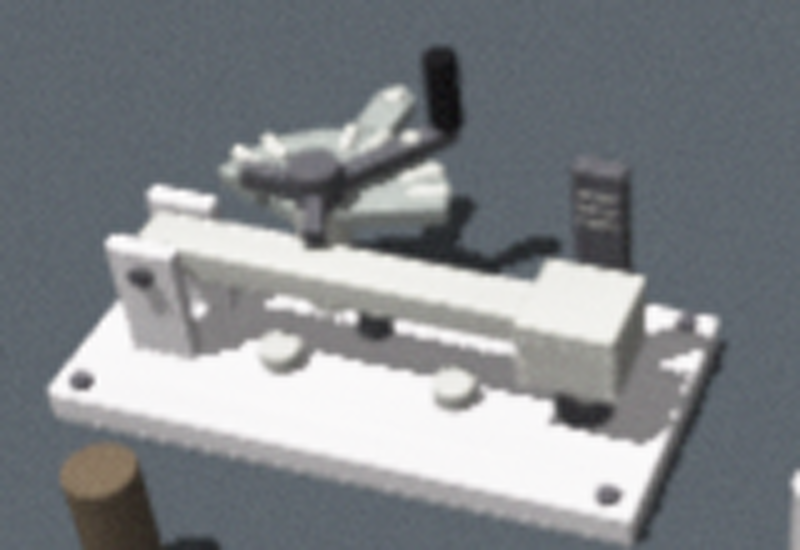

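```bash
cat > fit.py <<'E'
from h import *
from scipy.optimize import least_squares
ft=cams.grab_frame('top'); fs=cams.grab_frame('scene')
T=np.array([[87,203],[605,80],[668,330],[147,462]])/5+[300,165]
S=np.array([[52,393],[630,525],[718,320]])/5+[180,125]
LT=np.array([[65,155],[65,-155],[-85,-155],[-85,155]]);LS=np.array([[65,-155],[65,155],[-85,155]])
def w(p,L,z):
    c,s=np.cos(p[2]),np.sin(p[2]); L=np.atleast_2d(L)
    return np.c_[p[0]+c*L[:,0]-s*L[:,1],p[1]+s*L[:,0]+c*L[:,1],np.full(len(L),z)]
def res(p): return np.r_[(proj(ft,w(p,LT,20))-T).ravel(),(proj(fs,w(p,LS,20))-S).ravel()]
P=np.array([atz(ft,u,20) for u in T]); print(P.round(1))
r=least_squares(res,[P[:,0].mean(),P[:,1].mean(),0.]); p=r.x
print('pose',p, np.degrees(p[2]),'res',r.fun.round(1))
# knob top z=142
kt=atz(ft,np.array([460,438])/5+[300,165],142); ks=atz(fs,np.array([437,52])/5+[180,125],142)
print('knobtop',kt,ks)
# axis: hub in top (500,303), lever bar top ~ z=99
print('axis',atz(ft,np.array([503,303])/5+[300,165],101),atz(fs,np.array([312,165])/5+[180,125],101))
# tab top z=145
print('tabtop scene',atz(fs,np.array([602,162])/5+[180,125],145),'top',atz(ft,np.array([190,357])/5+[300,165],145))
print('coupler',w(p,[0,110],92),'hinge',w(p,[0,-110],75))
for nm,f,uv,z in [('lugtip',ft,[540,490],75)]: print(nm,atz(f,np.array(uv)/5+[300,165],z))
def loc(p,P): 
    c,s=np.cos(p[2]),np.sin(p[2]); d=np.array(P)[:2]-p[:2]; return np.array([c*d[0]+s*d[1],-s*d[0]+c*d[1]])
print('local knob',loc(p,kt),loc(p,ks))
print('local axis',loc(p,atz(ft,np.array([503,303])/5+[300,165],101)),loc(p,atz(fs,np.array([312,165])/5+[180,125],101)))
print('local tab',loc(p,atz(fs,np.array([602,162])/5+[180,125],145)),loc(p,atz(ft,np.array([190,357])/5+[300,165],145)))
E
python3 fit.py
```

```text
[[ 665.4   56.9   20. ]
 [ 742.8 -239.5   20. ]
 [ 600.  -276.5   20. ]
 [ 519.7   19.9   20. ]]
pose [ 6.43186190e+02 -1.06161568e+02  2.53660545e-01] 14.533678677101207 res [-1.2 -0.7  0.1 -0.8  0.4  0.1 -0.9 -0.8 -1.2 -1.3  0.5 -1.5  0.5 -1. ]
knobtop [ 542.6267868  -132.96758285  142.        ] [ 542.8162313 -133.6435865  142.       ]
axis [ 611.95313016 -163.23049444  101.        ] [ 609.95486773 -166.37725093  101.        ]
tabtop scene [580.07345868  -9.17534098 145.        ] top [580.74798876   4.39954584 145.        ]
coupler [[6.15581795e+02 3.18465010e-01 9.20000000e+01]] hinge [[ 670.79058424 -212.64160073   75.        ]]
lugtip [ 512.11668136 -190.14047479   75.        ]
local knob [-104.06847579   -0.71294475] [-104.05473593   -1.4148574 ]
local axis [-44.55500336 -47.40483163] [-47.27899752 -49.94943082]
local tab [-36.75454177 109.72077595] [-32.69499161 122.69199778]
```

```bash
python3 - <<'E'
from h import *
from scipy.spatial.transform import Rotation as R
s=env.state(); M=R.from_euler('xyz',s['ee_rot'],degrees=True).as_matrix(); print(M.round(3), np.degrees(np.arctan2(M[1,1],M[0,1])))
f=cams.grab_frame('wrist'); C=-cv2.Rodrigues(np.array(f['rvec']))[0].T@np.array(f['tvec']).ravel(); print(C, s['ee_pos'], M.T@(C-s['ee_pos']), f['K'])
E
```

```text
[[ 0.     0.398 -0.917]
 [-0.    -0.917 -0.398]
 [-1.     0.    -0.   ]] -66.52375921886922
[ 304.0921777  -495.43733434  384.97498283] [ 229.09568738 -527.4064119   224.96708388] [-160.00545986    0.56729918  -81.52885498] [[322.47128558   0.         318.89491557]
 [  0.         322.47128558 198.84421358]
 [  0.           0.           1.        ]]
```

{"op": "arm_command", "data": {
  "deltas": [
    [1, [0, 0, 40], 0],
    [1, [30, 40, 75], -0.16],
    [1, [271, 397, 75], -0.16],
    [1, [271, 397, 75], -0.16],
    [1, [271, 397, 75], -0.16],
    [1, [271, 397, 75], -0.16],
    [1, [271, 397, 75], -0.16],
    [1, [271, 397, 75], -0.16],
    [1, [271, 397, 75], -0.16],
    [1, [271, 397, 75], -0.16],
    [1, [271, 397, 75], -0.16],
    [1, [271, 397, 75], -0.16],
    [1, [271, 397, 75], -0.16],
    [1, [271, 397, 75], -0.16],
    [1, [271, 397, 75], -0.16]
  ]
}}

```text
time_s: 2.55
ee_pos: [499.4, -131.5, 300.1]
ee_rot: [58.4, 90.0, -107.4]
force: [-0.2, 0.6, 0.7]
gripper_width: 91.2
```

```bash
python3 - <<'E'
from h import *
f=cams.grab_frame('wrist'); save(f,'w1.png'); import pickle; pickle.dump({k:f[k] for k in f if k!='img'},open('w1.pkl','wb'))
for o in ['lever_knob','latch_tab','coupler','fixture']:
    for r in cams.silhouettes(f,o)[:2]: print(o,round(r['conf'],2),np.round(r['centre'],1),r['region'].sum())
E
```

```text
lever_knob 0.59 [358.   85.6] 2190
latch_tab 0.82 [225.   75.2] 852
coupler 0.67 [284.2  46. ] 8468
fixture 0.66 [336.6  63.2] 31414
```

View pics/w1.png

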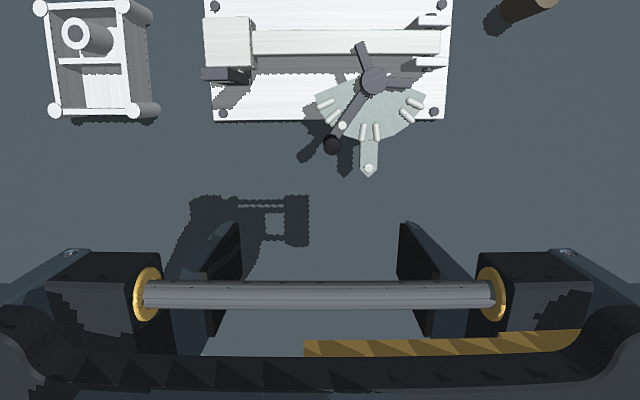

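Wrist view: the knob is at (332,145), the hub at (372,80), the pointed lug tip at (368,170), the tab at about (225,73) and the coupler at (228,43). I'll zoom in for exact pixels.

```bash
python3 - <<'E'
import cv2
a=cv2.imread('pics/w1.png')[0:185,195:455]; cv2.imwrite('pics/w1z.png',cv2.resize(a,None,fx=3,fy=3,interpolation=cv2.INTER_CUBIC))
E
```

```text
(no output)
```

View pics/w1z.png

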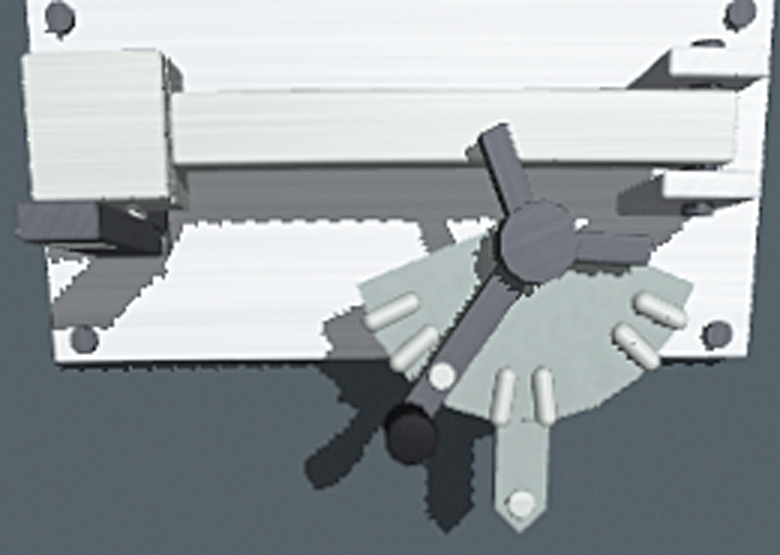

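```bash
python3 - <<'E'
from h import *
import pickle
f=pickle.load(open('w1.pkl','rb'))
g=lambda u,z: atz(f,np.array(u)/3+[195,0],z)
a=g([57,362],20);b=g([745,355],20);print('plate',a,b,np.linalg.norm(a-b))
d=a-b; yaw=np.arctan2(-d[0],d[1]); print('yaw',np.degrees(yaw))
cp=np.array([g(u,92) for u in [(22,55),(165,52),(170,200),(33,200)]]);print('coupler',cp.round(1),cp.mean(0))
e1=g([172,91],85);e2=g([735,91],85);d=e1-e2;print('armyaw',np.degrees(np.arctan2(-d[0],d[1])))
yaw=np.radians(14.5)
ux=np.array([np.cos(yaw),np.sin(yaw),0]);uy=np.array([-np.sin(yaw),np.cos(yaw),0])
mid=(a+b)/2+85*ux; o2=cp.mean(0)-110*uy
print('origin from plate',mid,'from coupler',o2)
for n,u,z in [('knob',(410,430),142),('hub',(540,240),103),('tab',(58,222),145),('pip',(521,503),75),('pip',(521,503),85)]:
    P=g(u,z); d=P-o2; print(n,P.round(1),'local',(d@ux).round(1),(d@uy).round(1))
print(env.state()['ee_pos'])
E
```

```text
plate [523.09552487  19.18152789  20.        ] [ 602.24422836 -278.05368173   20.        ] 307.5927292671907
yaw 14.910895785686371
coupler [[633.5  28.   92. ]
 [645.8 -20.7  92. ]
 [598.3 -32.3  92. ]
 [586.7  15.9  92. ]] [616.07809931  -2.27673312  92.        ]
armyaw 14.593481776782138
origin from plate [ 644.96242605 -108.15377658   20.        ] from coupler [ 643.61989975 -108.77297356   92.        ]
knob [ 545.1 -133.3  142. ] local -101.5 0.9
hub [ 616.6 -163.   103. ] local -39.8 -45.7
tab [581.  -11.2 145. ] local -36.2 110.2
pip [ 520.8 -188.8   75. ] local -138.9 -46.8
pip [ 522.3 -186.8   85. ] local -137.0 -45.2
[ 499.81038823 -131.02377082  300.0625417 ]
```

```bash
python3 - <<'E'
import numpy as np
A=np.array([616.6,-163]);k0=np.array([545.1,-133.3]);
q0=np.arctan2(*(k0-A)[::-1])-np.radians(14.5)-np.pi+1
print(q0)
for q in np.linspace(q0,1.0,9):
    a=np.radians(14.5)+np.pi-1+q; print(q.round(3),(A+77.5*np.array([np.cos(a),np.sin(a)])-k0).round(1),(q-q0).round(2))
E
```

```text
0.35322903450079846
0.353 [-0.1  0. ] 0.0
0.434 [-2.2 -5.8] 0.08
0.515 [ -3.9 -11.9] 0.16
0.596 [ -5.1 -18. ] 0.24
0.677 [ -5.8 -24.3] 0.32
0.757 [ -6.  -30.5] 0.4
0.838 [ -5.7 -36.8] 0.49
0.919 [ -4.9 -43. ] 0.57
1.0 [ -3.5 -49.1] 0.65
```

{"op": "arm_command", "data": {
  "deltas": [
    [1, [45, -3, 0], -0.15],
    [1, [45, -3, -40], -0.3],
    [1, [45, -3, -60], -0.45],
    [1, [45, -3, -80], -0.6],
    [1, [45, -3, -100], -0.65],
    [1, [45, -3, -100], -0.65],
    [1, [45, -3, -100], -0.65]
  ]
}}

```text
time_s: 3.5
ee_pos: [545.2, -133.6, 200.3]
ee_rot: [117.6, 90.0, -85.3]
force: [-0.0, -0.4, -0.2]
gripper_width: 91.4
```

```bash
python3 - <<'E'
from h import *
f=cams.grab_frame('wrist'); save(f,'w2.png'); print(env.state()['ee_pos'])
E
```

```text
[ 545.70538644 -133.72794318  201.0501981 ]
```

View pics/w2.png

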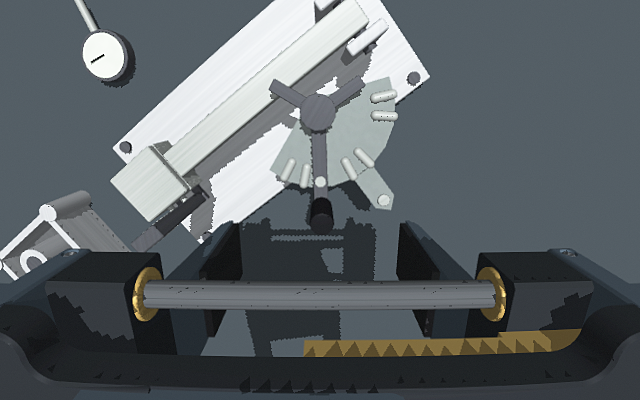

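Wrist view: the knob at (320,215) is centred between the fingers and the tab is clear of the left finger. I'll descend and grip.

{"op": "arm_command", "data": {
  "deltas": [
    [1, [0, 0, -30], 0],
    [1, [0, 0, -60], 0],
    [1, [0, 0, -83], 0],
    [1, [0, 0, -83], 0],
    [0.1, [0, 0, -83], 0],
    [0.1, [0, 0, -83], 0],
    [0.1, [0, 0, -83], 0],
    [0.1, [0, 0, -83], 0],
    [0.1, [0, 0, -83], 0],
    [0.1, [0, 0, -83], 0],
    [0.1, [0, 0, -83], 0],
    [0.1, [0, 0, -83], 0],
    [0.1, [0, 0, -83], 0],
    [0.1, [0, 0, -83], 0]
  ],
  "grip_force": 15
}}

```text
time_s: 4.95
ee_pos: [545.0, -133.4, 116.9]
ee_rot: [42.6, 90.0, -160.3]
force: [-0.2, -0.2, -0.2]
gripper_width: 17.6
```

{"op": "arm_command", "data": {
  "deltas": [
    [0.1, [-1, -3, 0], 0.04],
    [0.1, [-2, -6, 0], 0.08],
    [0.1, [-3, -9, 0], 0.12],
    [0.1, [-4, -12, 0], 0.16],
    [0.1, [-4.5, -15, 0], 0.2],
    [0.1, [-5, -18, 0], 0.24],
    [0.1, [-5.5, -21, 0], 0.28],
    [0.1, [-6, -24, 0], 0.32],
    [0.1, [-6, -27.5, 0], 0.36],
    [0.1, [-6, -30.5, 0], 0.4],
    [0.1, [-6, -34, 0], 0.45],
    [0.1, [-5.7, -37, 0], 0.49],
    [0.1, [-5.3, -40, 0], 0.53],
    [0.1, [-5, -43, 0], 0.57],
    [0.1, [-4.2, -46, 0], 0.61],
    [0.1, [-3.5, -49, 0], 0.65],
    [0.1, [-3.5, -49, 0], 0.65],
    [0.1, [-3.5, -49, 0], 0.65]
  ]
}}

```text
time_s: 6.75
ee_pos: [542.3, -181.9, 116.9]
ee_rot: [-169.1, 89.9, 25.2]
force: [3.0, 3.1, -1.8]
gripper_width: 17.5
```

```bash
python3 - <<'E'
from h import *
f=cams.grab_frame('top'); cv2.imwrite('pics/t3.png',cv2.resize(f['img'][165:275,300:450,::-1],None,fx=5,fy=5,interpolation=cv2.INTER_CUBIC)); f=cams.grab_frame('wrist'); save(f,'w3.png');s=env.state(); print(s['ee_pos'],s['force'],s['gripper_width'])
E
```

```text
[ 542.25506805 -181.87711184  116.92646093] [ 3.78411328  3.60144538 -1.29020259] 17.447103741637434
```

View pics/w3.png

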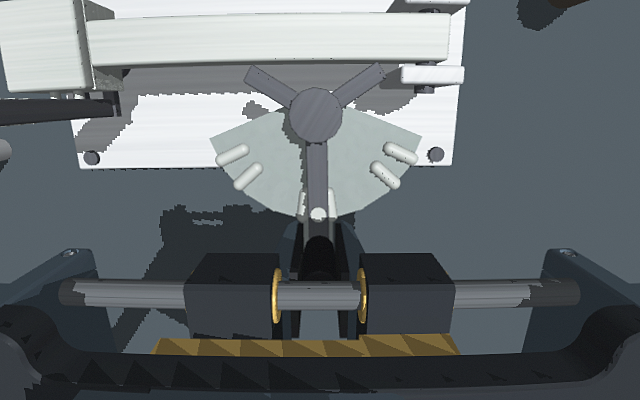

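The lever bar lies between the ridges of the middle notch, at about (318,205). I'll release, rise and look again.

{"op": "arm_command", "data": {
  "deltas": [
    [0.5, [0, 0, 0], 0],
    [0.5, [0, 0, 0], 0],
    [0.5, [0, 0, 0], 0],
    [0.5, [0, 0, 0], 0],
    [0.5, [0, 0, 30], 0],
    [0.5, [0, 0, 70], 0],
    [0.5, [0, 0, 110], 0],
    [0.5, [-30, 0, 130], 0],
    [0.5, [-30, 30, 130], 0],
    [0.5, [-30, 30, 130], 0]
  ]
}}

```text
time_s: 7.85
ee_pos: [511.0, -150.7, 248.2]
ee_rot: [-179.2, 89.9, 15.2]
force: [0.3, 0.2, 0.7]
gripper_width: 45.4
```

```bash
python3 - <<'E'
from h import *
f=cams.grab_frame('wrist'); save(f,'w4.png'); import pickle; pickle.dump({k:f[k] for k in f if k!='img'},open('w4.pkl','wb'))
print(env.state()['ee_pos'])
E
```

```text
[ 511.20964299 -151.79114801  247.57003789]
```

View pics/w4.png

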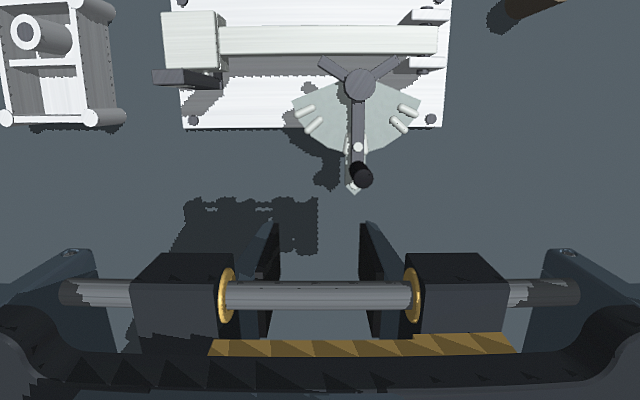

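```bash
python3 - <<'E'
import cv2
a=cv2.imread('pics/w4.png')[0:200,140:400]; cv2.imwrite('pics/w4z.png',cv2.resize(a,None,fx=3,fy=3,interpolation=cv2.INTER_CUBIC))
E
```

```text
(no output)
```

View pics/w4z.png

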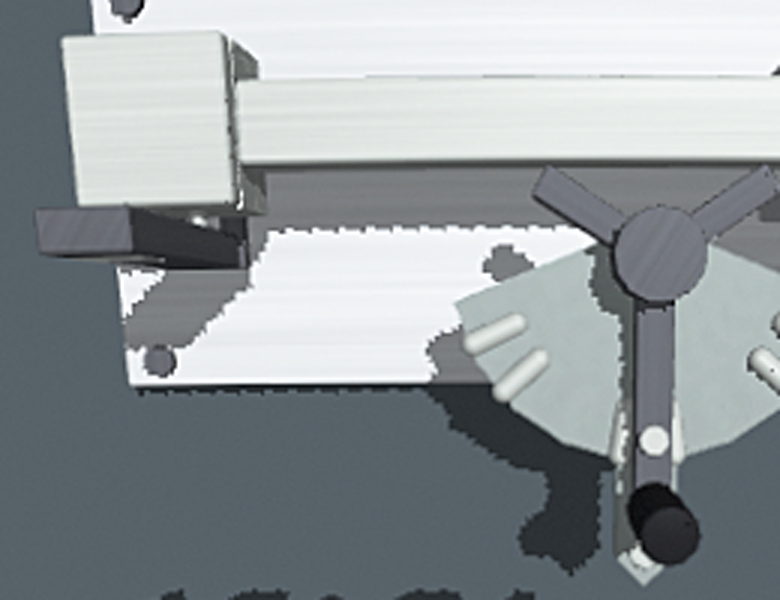

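```bash
python3 - <<'E'
from h import *
import pickle
f=pickle.load(open('w4.pkl','rb'))
g=lambda u,z: atz(f,np.array(u)/3+[140,0],z)
k=g((670,533),142);h=g((660,254),103);d=k-h
print('knob',k,'hub',h,np.linalg.norm(d[:2]),'q',np.arctan2(d[1],d[0])%(2*np.pi)-np.radians(14.6)-np.pi+1)
cs=np.array([g(u,145) for u in [(37,209),(130,206),(135,253),(40,256)]]);print('tab',cs.round(1),cs.mean(0), np.linalg.norm(cs[0]-cs[1]),np.linalg.norm(cs[1]-cs[2]))
c=np.array([g(u,92) for u in [(63,38),(224,32),(235,205),(78,205)]]);print('coupler',c.round(1),c.mean(0))
E
```

```text
knob [ 541.14086812 -182.19400099  142.        ] hub [ 615.61696331 -162.37987259  103.        ] 77.06677908605234 q 1.0052055380472593
tab [[ 5.839e+02  2.000e+00  1.450e+02]
 [ 5.902e+02 -2.210e+01  1.450e+02]
 [ 5.789e+02 -2.520e+01  1.450e+02]
 [ 5.723e+02 -4.000e-01  1.450e+02]] [581.33095959 -11.41570945 145.        ] 24.867639024005854 11.684638550202015
coupler [[633.5  27.7  92. ]
 [646.  -20.   92. ]
 [598.3 -32.3  92. ]
 [586.8  16.   92. ]] [616.13244952  -2.12768892  92.        ]
```

Notch check: q ≈ 1.005, in the marked notch. The tab is at (581.2, -11.3), and its measured size matches 26 x 12. Next I'll go above it, turned so the jaws lie along the fixture's x.

{"op": "arm_command", "data": {
  "deltas": [
    [0.55, [0, 0, 0], 0.14],
    [0.55, [15, 30, 0], 0.28],
    [0.55, [30, 60, 0], 0.42],
    [0.55, [45, 90, 0], 0.56],
    [0.55, [60, 120, 0], 0.7],
    [0.55, [69.6, 141, 0], 0.84],
    [0.55, [69.6, 141, 0], 0.98],
    [0.55, [69.6, 141, 0], 1.12],
    [0.55, [69.6, 141, -20], 1.26],
    [0.55, [69.6, 141, -40], 1.4],
    [0.55, [69.6, 141, -60], 1.54],
    [0.55, [69.6, 141, -60], 1.575],
    [0.55, [69.6, 141, -60], 1.575],
    [0.55, [69.6, 141, -60], 1.575]
  ]
}}

```text
time_s: 9.3
ee_pos: [581.6, -11.9, 186.8]
ee_rot: [-1.2, 90.0, -76.7]
force: [0.5, -0.0, 0.1]
gripper_width: 50.2
```

```bash
python3 - <<'E'
from h import *
from scipy.spatial.transform import Rotation as R
f=cams.grab_frame('wrist'); save(f,'w5.png'); s=env.state(); M=R.from_euler('xyz',s['ee_rot'],degrees=True).as_matrix(); print(s['ee_pos'],s['force'],np.degrees(np.arctan2(M[1,1],M[0,1])),s['qpos'].round(1))
E
```

```text
[581.63960888 -11.751393   187.10450857] [-0.83671175  0.36564915  0.07177636] 14.501208067204427 [ -2.3  20.4  92.2  -0.   67.4 -16.8]
```

View pics/w5.png

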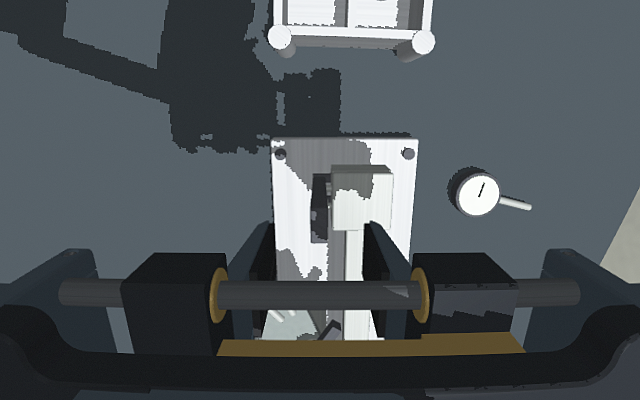

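The tab at (320,205) is centred between the fingers. I'll descend and grip.

{"op": "arm_command", "data": {
  "deltas": [
    [0.55, [0, 0, -25], 0],
    [0.55, [0, 0, -50], 0],
    [0.55, [0, 0, -65], 0],
    [0.55, [0, 0, -74], 0],
    [0.55, [0, 0, -74], 0],
    [0.05, [0, 0, -74], 0],
    [0.05, [0, 0, -74], 0],
    [0.05, [0, 0, -74], 0],
    [0.05, [0, 0, -74], 0],
    [0.05, [0, 0, -74], 0],
    [0.05, [0, 0, -74], 0],
    [0.05, [0, 0, -74], 0],
    [0.05, [0, 0, -74], 0],
    [0.05, [0, 0, -74], 0]
  ],
  "grip_force": 30
}}

```text
time_s: 10.75
ee_pos: [581.3, -11.4, 113.3]
ee_rot: [72.6, 90.0, -2.9]
force: [0.1, -0.1, 3.6]
gripper_width: 11.9
```

{"op": "arm_command", "data": {
  "deltas": [
    [0.05, [-2.9, -0.8, 0], 0],
    [0.05, [-5.8, -1.5, 0], 0],
    [0.05, [-8.7, -2.3, 0], 0],
    [0.05, [-11.6, -3.0, 0], 0],
    [0.05, [-14.5, -3.8, 0], 0],
    [0.05, [-17.4, -4.5, 0], 0],
    [0.05, [-20.3, -5.3, 0], 0],
    [0.05, [-23.2, -6.0, 0], 0],
    [0.05, [-24.2, -6.3, 0], 0],
    [0.05, [-24.2, -6.3, 0], 0],
    [0.05, [-24.2, -6.3, 0], 0]
  ]
}}

```text
time_s: 11.85
ee_pos: [558.5, -17.4, 113.3]
ee_rot: [84.8, 89.8, 9.3]
force: [5.7, 2.3, -0.2]
gripper_width: 12.0
```

```bash
python3 - <<'E'
from h import *
f=cams.grab_frame('scene'); cv2.imwrite('pics/s6.png',cv2.resize(f['img'][105:235,180:340,::-1],None,fx=4,fy=4,interpolation=cv2.INTER_CUBIC)); s=env.state(); print(s['ee_pos'],s['force'],s['gripper_width'])
uy=np.array([-.2504,.9681])
for t in np.linspace(0,.36,13):
    y=220*np.cos(t)-46*np.sin(t)-220; z=220*np.sin(t)+46*np.cos(t)-46
    print(t.round(2),(uy*y).round(1),z.round(1))
E
```

```text
[558.47657187 -17.42592729 113.29438172] [6.20215354e+00 1.66168556e+00 4.22127972e-03] 11.644610087269696
0.0 [-0.  0.] 0.0
0.03 [ 0.4 -1.4] 6.6
0.06 [ 0.8 -3.1] 13.1
0.09 [ 1.3 -4.9] 19.6
0.12 [ 1.8 -6.9] 26.0
0.15 [ 2.3 -9. ] 32.4
0.18 [  3.  -11.4] 38.6
0.21 [  3.6 -14. ] 44.9
0.24 [  4.3 -16.7] 51.0
0.27 [  5.1 -19.6] 57.0
0.3 [  5.9 -22.7] 63.0
0.33 [  6.7 -25.9] 68.8
0.36 [  7.6 -29.3] 74.6
```

View pics/s6.png

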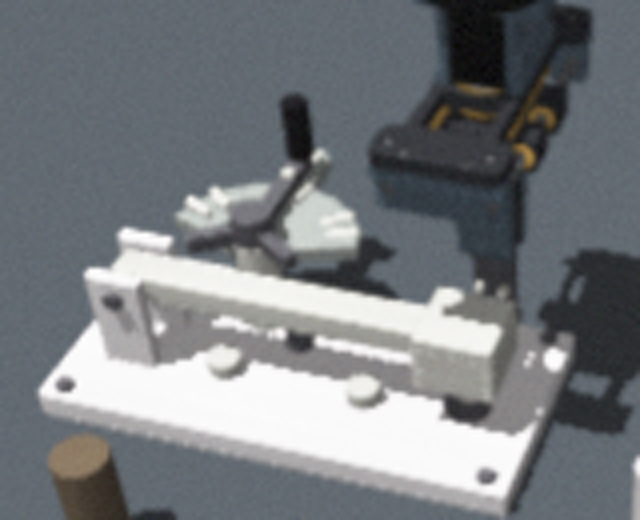

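The latch is pulled about 23.5 mm, and the 6.3 N pull fits that. The lever is still in the middle notch. I'll lift along the hinge arc.

{"op": "arm_command", "data": {
  "deltas": [
    [0.05, [0.2, -0.7, 3.3], 0],
    [0.05, [0.4, -1.4, 6.6], 0],
    [0.05, [0.6, -2.2, 9.8], 0],
    [0.05, [0.8, -3.1, 13.1], 0],
    [0.05, [1, -4, 16.4], 0],
    [0.05, [1.3, -4.9, 19.6], 0],
    [0.05, [1.5, -5.9, 22.8], 0],
    [0.05, [1.8, -6.9, 26], 0],
    [0.05, [1.8, -6.9, 26], 0],
    [0.05, [1.8, -6.9, 26], 0]
  ]
}}

```text
time_s: 12.9
ee_pos: [559.6, -23.9, 138.2]
ee_rot: [119.7, 89.8, 44.2]
force: [6.1, 2.5, -5.4]
gripper_width: 12.0
```

```bash
python3 - <<'E'
from h import *
f=cams.grab_frame('scene'); cv2.imwrite('pics/s7.png',cv2.resize(f['img'][85:235,180:340,::-1],None,fx=4,fy=4,interpolation=cv2.INTER_CUBIC)); s=env.state(); print(s['ee_pos'],s['force'],s['torque'],s['gripper_width'])
E
```

```text
[559.61143466 -23.91933874 138.15772171] [ 6.19576869  2.64196507 -6.05561589] [ 0.88114469 -1.31026564  0.12595185] 11.76570497663871
```

View pics/s7.png

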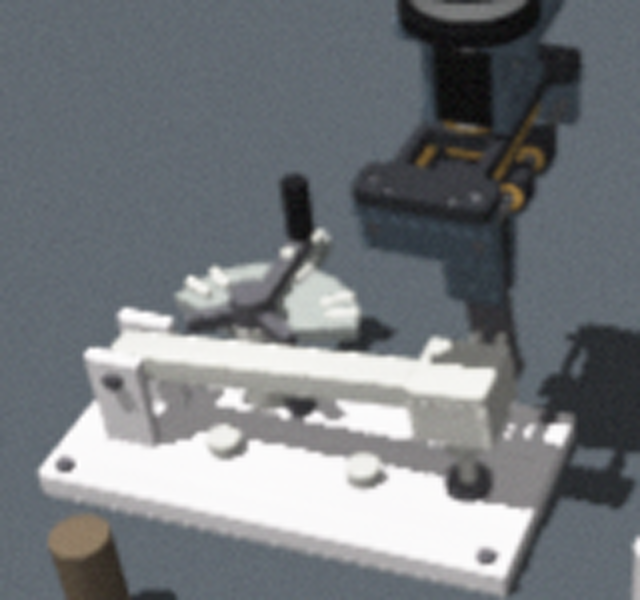

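The coupler is off the ball and nothing is snagging. I'll continue up.

{"op": "arm_command", "data": {
  "deltas": [
    [0.05, [0.3, -1.0, 3.2], 0],
    [0.05, [0.5, -2.1, 6.4], 0],
    [0.05, [0.8, -3.3, 9.5], 0],
    [0.05, [1.2, -4.5, 12.6], 0],
    [0.05, [1.5, -5.8, 15.8], 0],
    [0.05, [1.8, -7.1, 18.9], 0],
    [0.05, [2.1, -8.5, 22], 0],
    [0.05, [2.5, -9.8, 25], 0],
    [0.05, [2.9, -11.2, 28], 0],
    [0.05, [3.3, -12.7, 31], 0],
    [0.05, [3.7, -14.2, 34], 0],
    [0.05, [4.1, -15.8, 37], 0],
    [0.05, [4.5, -17.4, 39.9], 0],
    [0.05, [4.9, -19, 42.8], 0],
    [0.05, [5.3, -20.7, 45.7], 0],
    [0.05, [5.8, -22.4, 48.6], 0],
    [0.05, [5.8, -22.4, 48.6], 0],
    [0.05, [5.8, -22.4, 48.6], 0],
    [0.05, [5.8, -22.4, 48.6], 0]
  ]
}}

```text
time_s: 14.85
ee_pos: [565.2, -45.8, 186.5]
ee_rot: [144.8, 89.8, 69.3]
force: [6.7, 3.3, -3.7]
gripper_width: 11.8
```

```bash
python3 - <<'E'
from h import *
f=cams.grab_frame('scene'); cv2.imwrite('pics/s8.png',cv2.resize(f['img'][60:260,150:350,::-1],None,fx=3,fy=3,interpolation=cv2.INTER_CUBIC)); import pickle; pickle.dump({k:f[k] for k in f if k!='img'},open('s8.pkl','wb'))
g=cams.grab_frame('top'); cv2.imwrite('pics/t8.png',cv2.resize(g['img'][140:290,240:470,::-1],None,fx=3,fy=3,interpolation=cv2.INTER_CUBIC))
s=env.state(); print(s['time_s'],s['ee_pos'],s['force'],s['torque'],s['gripper_width'],s['qvel'])
o=np.array([643.6,-108.8]);ux=np.array([.968,.2504]);uy=np.array([-.2504,.968])
for t in [0,.28,.34,.36]:
    c=[]
    for x,y in [(25,25),(25,-25),(-25,-25)]:
        r=220+y; Y=-110+r*np.cos(t)-17*np.sin(t); Z=75+r*np.sin(t)+17*np.cos(t); c.append([*(o+x*ux+Y*uy),Z])
    print(t,((proj(f,c)-[150,60])*3).round(0).tolist())
E
```

```text
14.95 [565.17392526 -45.7812217  186.48358329] [ 7.49655709  3.4955662  -4.22007446] [ 1.01146576 -1.25829791  0.05561929] 11.786242084427352 [ 0.02763456 -0.0009687   0.0717975  -0.11542596 -0.03860065  0.02547019]
0 [[456.0, 399.0], [395.0, 386.0], [417.0, 347.0]]
0.28 [[434.0, 327.0], [374.0, 330.0], [398.0, 292.0]]
0.34 [[426.0, 311.0], [368.0, 318.0], [392.0, 279.0]]
0.36 [[423.0, 306.0], [365.0, 313.0], [389.0, 275.0]]
```

View pics/s8.png

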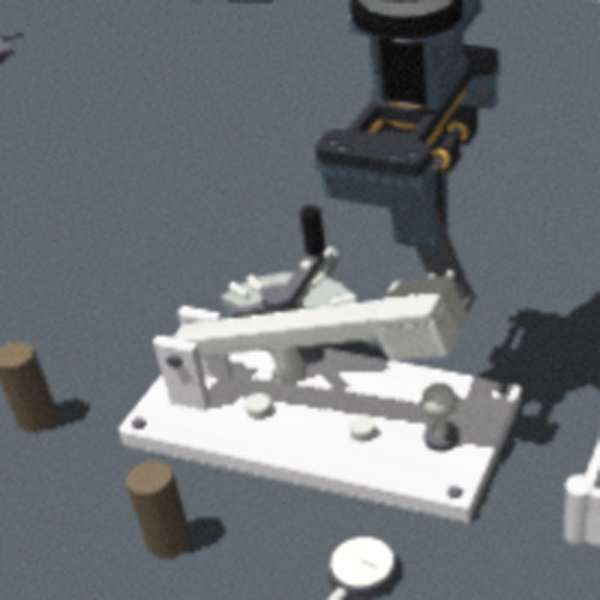

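View pics/t8.png

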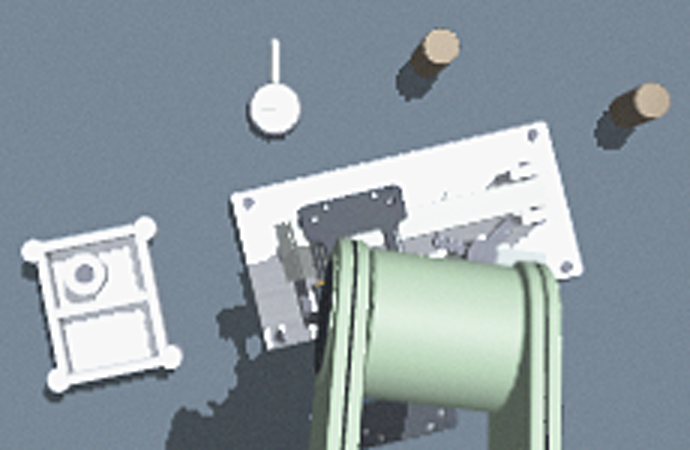

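{"op": "arm_command", "data": {
  "deltas": [
    [0.05, [0, 0, 0], 0],
    [0.05, [0, 0, 0], 0],
    [0.05, [0, 0, 0], 0],
    [0.05, [0, 0, 0], 0],
    [0.05, [0, 0, 0], 0],
    [0.05, [0, 0, 0], 0]
  ]
}}

```text
time_s: 15.55
ee_pos: [565.2, -45.8, 186.5]
ee_rot: [145.2, 89.8, 69.7]
force: [6.3, 4.3, -4.1]
gripper_width: 11.9
```

```bash
python3 - <<'E'
from h import *
s=env.state(); print(s['ee_pos'],s['force'],s['gripper_width'],np.abs(s['qvel']).max())
f=cams.grab_frame('wrist'); save(f,'w9.png')
E
```

```text
[565.17355672 -45.78599767 186.48353082] [ 6.25020373  4.32678611 -4.11192687] 11.904679676456142 0.18201646180798906
```

View pics/w9.png

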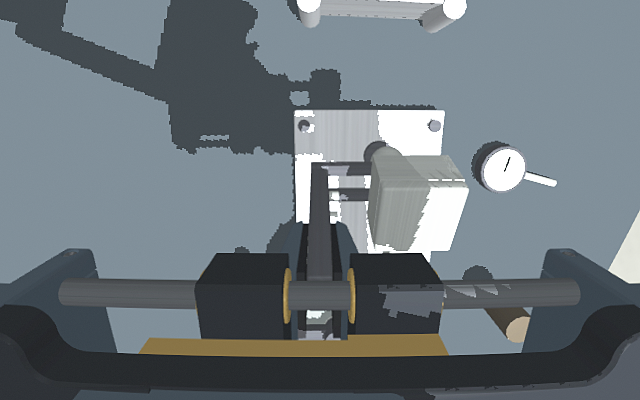

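The tab is firmly between the pads at (318,265), the coupler is raised at (415,205) with the ball free below it, and the dial and casting have not moved. I'll hand it in.

```bash
python3 -c "
from h import *
print(env.job_done())"
```

```text
the job is handed in; nothing more can be done
None
```

I carried out the job as asked and handed it in at about 15.6 s, with the gauge arm held up in the gripper.

- **Lever:** I swung it from about 0.35 rad into the marked middle notch. After release it measured 1.005 rad. In the last scene picture it still points at the lug.
- **Latch and gauge arm:** I gripped the tab and pulled it about 23.5 mm, which took about 6 N. With the latch still pulled, I lifted the arm along its arc. The tool rose 73 mm, which works out to an arm angle of about 0.35 rad and the coupler about 75 mm up.
- **Final hold:** It was steady in the last readings. The finger opening was 11.9 mm on the 12 mm tab, and the outside force was about 9 N.
- **Supports, casting and dial:** They appear where they were, by eye only; I did not measure them again.

One check disagreed: in the scene camera the coupler's corner is about 4 pixels off my fixture model, even with the arm down. I therefore checked the height by how far the corner shifted in the picture, and that agrees with about 0.35 rad.

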